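# Turn the rolling mill's star wheel until its oiler stands upright

### The arm

A 6-joint arm with a two-finger parallel gripper is mounted at the origin on a cart in front of the work surface, level with it; the furniture and walls round the work are solid. World frame = base frame: x ahead of the robot, y to its left, z up, the work surface at z = 0. Lengths are in m, angles in rad, forces in N, time in s.
With the tool pointing down it reaches from about 0.4 to 0.825 m from the base axis. Payload 7 kg.
Tool frame: the origin (TCP) lies at the very end of the fingers, on their centre line; the grasp point (between the pads) lies 19 mm behind it; z points along the fingers, y is the line along which they close (so a half turn about z gives the same grasp; the last joint's range is limited). The gripper opens to 88 mm and grips with 3 to 60 N. Pads are 19 mm wide; open, the fingers measure 130 mm over their backs; the gripper's body (78 mm by 193 mm) begins 47 mm behind the grasp point.
Start: joints at [1.452, 0.359, 0.012, 0, -1.224, -0.288], TCP at [0.267, 0.62, 0.227] pointing down, gripper open.
Joint ranges: [-3.07, 3.07], [-1.43, 2.12], [-1.02, 1.25], [-3.03, 1.67], [-3.05, -0], [-3.03, 3.03]. Speed limits (rad/s): [2.39, 2.39, 3.01, 3.14, 3.14, 3.14].

### API

Orientations are given as [roll, pitch, yaw] about the fixed x, y, z axes, in that order (R = Rz(yaw) Ry(pitch) Rx(roll)).
In Python, from station import arm, grab_frame gives the robot as it stands.
- The arm moves only by the tool jog_arm, never from a script. Its argument "deltas" is a list that holds one entry, the list of rows, each a list of 4 numbers: the shift along the tool's x, y, z in units of 60 mm (1.0 is 60 mm), then the turn about the tool's z in units of 5 degrees (1.0 is 5 degrees). A call has 1 to 8 rows; each row is the pose to reach, as a shift and turn from the pose commanded when the call began, along the tool's axes at that moment; what a row does not reach only later rows make up. A row lasts 1/8 s, in which the tool goes at most 62.5 mm and 10.7 degrees, less where a joint would pass 70% of its speed; a pose out of reach is approached as far as the arm can. A call with a gripper value outside its range is refused whole. "grip" is the finger opening in mm, from 0 to 87.6, set as the call begins (left out, the last holds). The fingers move at their own pace and stop on an object; "squeeze" is the grip in N (left out, the last holds). Time passes only in rows, so rows that repeat a pose let the fingers close. It gives the time, the measured TCP pose, the force, the opening and the grip force at its end, in the units of the state.
- arm.get_state(): the state, without advancing time (a new reading comes with each control period).
- grab_frame(name): name is "side" or "top"; returns a dict with "img" (384x512x3 uint8, red, green, blue), "vfov" (degrees; the focal length in pixels is half the picture's height over the tangent of half this angle, whatever the lens; pixels are square), "cx", "cy" (the principal point, pixels), "xyz" and "rotation" of the camera in the world. Camera axes: x right, y down, z forward; pixel columns grow to the right and rows downward; lengths in m; the calibration is good to about 2 mm. A picture is of the moment at which its call begins. There is no depth.
- arm.job_done(): hands the job in; it is judged then, once.
The state is a dict: "t": time; "q": joint angles; "qd": joint speeds; "joint_efforts": joint torques, N m; "eef_pos": TCP position; "ee_rot": TCP orientation; "force": force on the tool from outside, world axes, zero at the start; "moment": the same for the moment, N m; "width": finger opening in m; "gripper_force": force on a finger pad.
Only numpy, scipy, OpenCV 4.12 (cv2) and the standard library are available. Lean on these libraries where they do the work, as an engineer would, in place of code of your own. Each camera call takes 0.05 s, during which the arm holds its last target. There are 200 camera calls.

### The job

The hub of the rolling mill's star wheel is due for oil, and oil only runs in when the small brass oiler on the hub points straight up. Turn the wheel, either way round, by gently pushing its spokes round with your fingertips until the oiler stands straight up, then take your hand away; do not pinch the spokes, do not push on the oiler itself, and leave the bottle, pot and tweezers beside the mill where they are.

Things in the scene. Friction and masses are not known exactly. Their poses are not given: they have to be found in the camera images.
- star_wheel: the upright star wheel: hub 26 mm in radius, five steel spokes 13 mm thick, each with a black 22 mm ball at its end, reaching 128 mm from the axle; no rim. Origin: wheel centre, on the axle, 150 mm above the bench. Own x: along the axle, into the mill; own z: towards the oiler; turns with the wheel. Spokes at 36, 108, 180, 252 and 324 degrees from the oiler.
- oiler: small brass oil cup with a lid, 25 mm wide, standing out of the wheel's hub from 24 to 52 mm from the axle, midway between two spokes; sprung, gives 2 mm, must not be pushed on. Origin and axes are those of the wheel. The wheel turns without end both ways, with a steady drag of 0.16 N m (about 2 N at 80 mm from the axle), no spring or detent, and stays where it is left.
- mill: hand rolling mill of grey cast iron, bolted down, base 170 (own x) x 130 (own y) mm, 205 mm high; open space above. Origin: centre of its underside; the wheel's centre lies at own (-125, 0, 150) mm. Own -x axis points out of the wheel's front, to the front and somewhat to the right; its gear case begins 30 mm behind the wheel's middle plane.
- bottle_white: white plastic bottle with blue cap, 45 mm across, 96 mm high, standing to the left of the mill; origin at the centre of its underside. Leave alone.
- pot_red: small red pot with lid, 41 mm across, 30 mm high, standing to the right of the mill; origin at the centre of its underside. Leave alone.
- tweezers_2: steel tweezers, 122 mm long (own y), 20 mm wide, 8 mm thick, lying on the bench to the right of the wheel; origin at the centre of its underside. Leave alone.

How it is judged:
By the outcome, as a careful person would: the job done as asked, in the order asked, and still so for the second after the job is handed in, with the robot touching nothing.
It also fails if it takes over 64 s, if anything falls off the work surface, if the arm or the gripper's body presses on something with over 40 N, if the wrist force passes 120 N, or if a joint passes its speed limit or range.

## Working session

There is one attempt and no reset: what is moved stays moved. The work goes in short steps, Python scripts to look and compute and a tool call to move; the robot and the scene stay as the last step left them, time stands still between calls to the robot, and variables do not carry over. Pictures are saved under pics/ and viewed, at most 10 in all, crops included, and the job is handed in when it is done.

Besides the shell and the picture viewer there is one more tool, called by a JSON object that holds its "name" and its "arguments", one argument or row to a line. jog_arm: Moves the arm, as the interface text tells. Its arguments: {"type":"object","properties":{"deltas":{"type":"array"},"grip":{"type":"number"},"squeeze":{"type":"number"}},"required":["deltas"]}

```bash
mkdir -p pics; ls; python3 - <<'E'
from station import arm, grab_frame
import cv2,numpy as np
for n in("side","top"):
    f=grab_frame(n); cv2.imwrite(f"pics/{n}0.png",f["img"][...,::-1])
    print(n,f["vfov"],f["cx"],f["cy"],np.round(f["xyz"],4),np.round(f["rotation"],4).tolist())
print(arm.get_state())
E
```

```text
pics
side 42.74886528883598 260.5743700809629 200.7240497157077 [ 0.7309 -0.8307  0.8849] [-2.4757, 0.003, 0.1906]
top 45.458409430958184 251.9100700066666 184.9203464083277 [ 0.4834 -0.2573  1.0495] [-3.0216, -0.0271, -1.5628]
{'t': 0.1, 'q': array([ 1.45210796e+00,  3.59303234e-01,  1.11335382e-02, -3.02363949e-04,
       -1.22411611e+00, -2.88125010e-01]), 'qd': array([-6.17766467e-05, -8.39713951e-04,  4.31733911e-03, -3.67685782e-04,
        2.80137183e-05, -1.77279092e-03]), 'joint_efforts': array([-1.65224534e-03, -5.84161556e+01,  2.93751276e+01,  7.01545089e+00,
        1.02297086e-02, -4.03085846e-05]), 'eef_pos': array([0.26692388, 0.61948817, 0.22571791]), 'ee_rot': array([ 3.14008380e+00, -1.50741462e-04, -4.06916211e-01]), 'force': array([-0.35366329,  0.30460667, -0.34889836]), 'moment': array([-0.03597671, -0.00119226,  0.00673335]), 'gripper_force': 0.0, 'width': 0.08786010525293228}
```

View pics/side0.png

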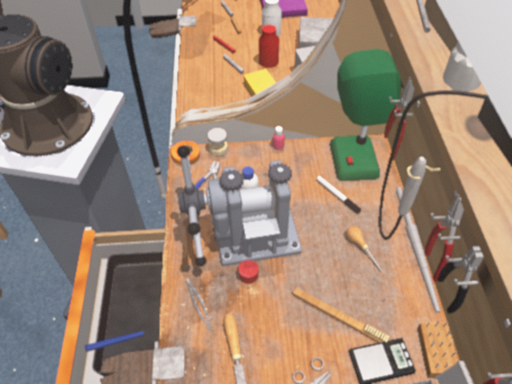

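View pics/top0.png

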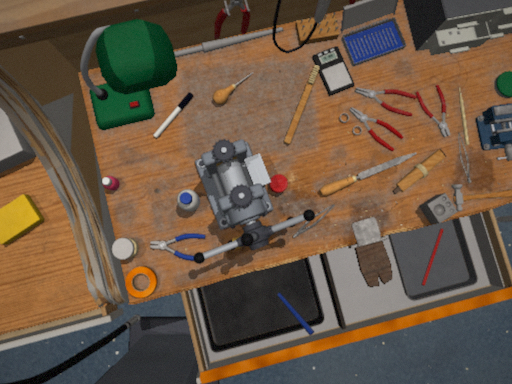

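The side view shows the mill at about (250,210) with the wheel on its left at (190,205). The top view shows the wheel edge-on from (200,258) to (309,215), hub at about (255,235). Next I'll zoom in and calibrate.

```bash
cat > h.py <<'E'
import numpy as np,cv2
from scipy.spatial.transform import Rotation as Ro
from station import arm, grab_frame
def cam(f):
    F=f["img"].shape[0]/2/np.tan(np.radians(f["vfov"])/2)
    r=np.array(f["rotation"],float); R=r if r.shape==(3,3) else Ro.from_euler('xyz',r).as_matrix()
    return F,R,np.array(f["xyz"]),f["cx"],f["cy"]
def ray(f,p):
    F,R,C,cx,cy=cam(f); d=R@np.array([(p[0]-cx)/F,(p[1]-cy)/F,1]); return C,d/np.linalg.norm(d)
def plane(f,p,n,c):  # n.x=c
    C,d=ray(f,p); return C+d*((c-np.dot(n,C))/np.dot(n,d))
def tri(f,p,g,q):
    A,a=ray(f,p);B,b=ray(g,q); s=np.linalg.lstsq(np.c_[a,-b],B-A,rcond=None)[0]
    X,Y=A+a*s[0],B+b*s[1]; return (X+Y)/2,np.linalg.norm(X-Y)
def proj(f,X):
    F,R,C,cx,cy=cam(f); c=R.T@(np.asarray(X)-C); return np.array([cx+F*c[0]/c[2],cy+F*c[1]/c[2]])
E
python3 - <<'E'
from h import *
a=cv2.imread("pics/side0.png")[130:280,150:310]; b=cv2.imread("pics/top0.png")[130:280,180:340]
a=cv2.resize(a,None,fx=5,fy=5,interpolation=2)[:, :400*2]; b=cv2.resize(b,None,fx=5,fy=5,interpolation=2)
cv2.imwrite("pics/side0z.png",cv2.resize(a,(640,600)));cv2.imwrite("pics/top0z.png",cv2.resize(b,(640,600)))
f=grab_frame("side");g=grab_frame("top")
for n,p in(("pot",(279,183)),("bot",(187,198))):print(n,plane(g,p,[0,0,1],.03 if n=="pot" else .096))
print("pot side",plane(f,(248,268),[0,0,1],.03))
for p in((200,258),(309,215),(250,258),(255,235)):print(plane(g,p,[0,0,1],.15))
E
```

```text
pot [ 0.61154322 -0.34476278  0.03      ]
bot [ 0.5696073  -0.14730917  0.096     ]
pot side [ 0.60892311 -0.34448209  0.03      ]
[ 0.44851073 -0.18149293  0.15      ]
[ 0.53364123 -0.39369555  0.15      ]
[ 0.44918279 -0.27823116  0.15      ]
[ 0.49362002 -0.28761778  0.15      ]
```

View pics/side0z.png

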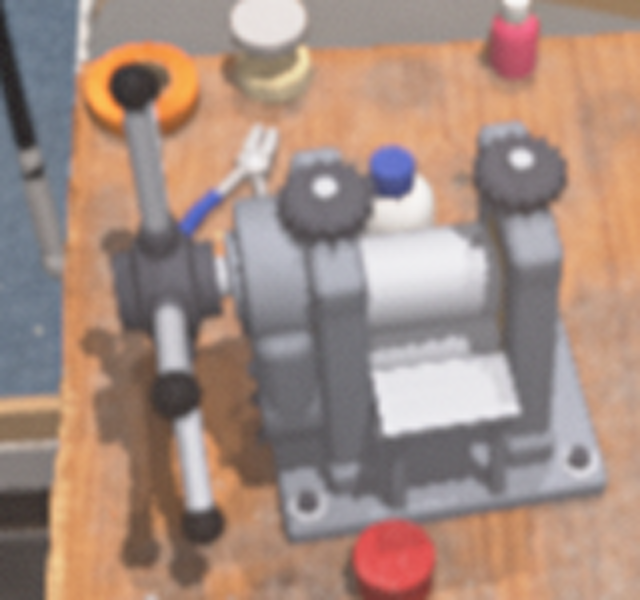

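View pics/top0z.png

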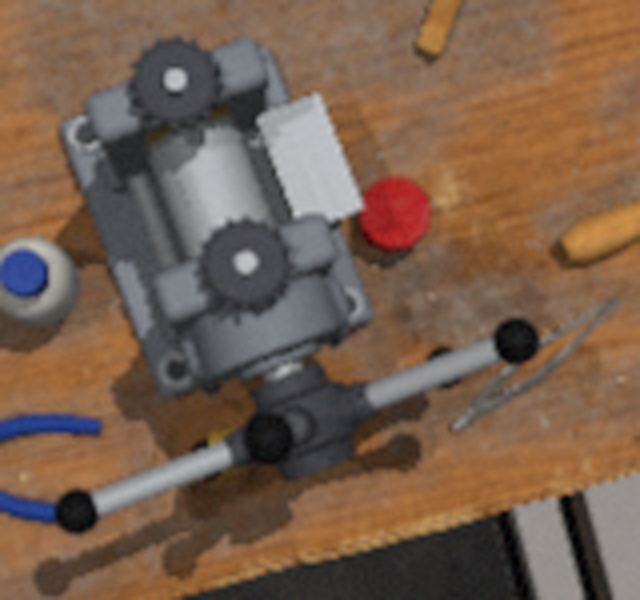

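The side crop shows three balls, at about (183.8,151.8), (194.3,228.3) and (200.8,260.8). The top crop shows four: left (199,257.5), upper (247,239), right (309,215) and a low right one (290.7,221). A brass patch shows under the left spoke at about (233,239), so the oiler points low left.

```bash
python3 - <<'E'
from h import *
f=grab_frame("side");g=grab_frame("top")
for im,n,o,w in((f,"side",(150,130),160),(g,"top",(180,130),160)):
    c=im["img"][130:300,o[0]:o[0]+w]; m=(c.max(2)<48).astype(np.uint8)
    k,_,s,ce=cv2.connectedComponentsWithStats(m)
    print(n,[(ce[i].round(1)+o,s[i][2:]) for i in range(1,k) if s[i][4]>15])
T=dict(L=(199,257.5),C=(247,239),R=(309,215),LR=(290.7,221)); S=dict(A=(183.75,151.75),B=(194.25,228.25),C=(200.75,260.75))
for t in T:
    for s in S:
        X,e=tri(g,T[t],f,S[s]); 
        if e<.008: print(t,s,X.round(4),round(e*1e3,1))
E
```

```text
side [(array([152.6, 151.2]), array([ 8, 31, 68], dtype=int32))]
top [(array([240.6, 156.6]), array([13, 10, 58], dtype=int32)), (array([212.3, 168.4]), array([11, 12, 72], dtype=int32)), (array([308.5, 214.9]), array([10, 11, 92], dtype=int32)), (array([247.2, 239.9]), array([ 19,  22, 179], dtype=int32)), (array([266.2, 238.6]), array([12, 10, 24], dtype=int32)), (array([198.5, 257.6]), array([10, 10, 82], dtype=int32)), (array([328.3, 277.4]), array([ 18,  46, 223], dtype=int32)), (array([267.8, 284.5]), array([ 116,   42, 2882], dtype=int32)), (array([199.9, 293.6]), array([ 7, 12, 44], dtype=int32))]
L A [ 0.4479 -0.182   0.1672] 4.8
C A [ 0.4849 -0.2704  0.2644] 1.2
C B [ 0.4828 -0.2753  0.0388] 7.1
C C [ 0.4837 -0.2772 -0.0892] 5.9
R A [ 0.5228 -0.3608  0.3637] 2.4
R B [ 0.5298 -0.3856  0.2055] 1.6
R C [ 0.5352 -0.398   0.1218] 0.1
LR A [ 0.5135 -0.3367  0.3375] 0.1
LR B [ 0.5187 -0.3571  0.163 ] 4.9
LR C [ 0.5233 -0.3673  0.069 ] 3.7
```

```bash
cat >> h.py <<'E'
def wheel(P):  # P: 3D ball centres -> plane right-direction u, centre, angles clockwise from up (deg)
    P=np.array(P); m=P[:,:2].mean(0); u=np.linalg.svd(P[:,:2]-m)[2][0]; u*= -np.sign(u[1])
    s=(P[:,:2]-m)@u; off=(P[:,:2]-m)-np.outer(s,u)
    z=P[:,2]-.15; w=np.sqrt(np.maximum(.117**2-z**2,0))
    return m,u,s,z,np.hypot(*off.T)
E
python3 - <<'E'
from h import *
f=grab_frame("side");g=grab_frame("top")
A=tri(g,(247.2,239.7),f,(183.75,151.75))[0];B=tri(g,(308.5,214.9),f,(194.25,228.25))[0];C=tri(g,(290.7,221),f,(200.75,260.75))[0]
D=plane(g,(198.5,257.6),[0,0,1],.162)
m,u,s,z,o=wheel([A,B,C,D]); print(u,np.degrees(np.arctan2(u[1],u[0])),s,z,o)
# centre s: circle fit with known z
from scipy.optimize import least_squares
c=least_squares(lambda q:np.hypot(s-q[0],z-q[1])-.117,[0,0]).x; print("c",c)
W=np.r_[m+c[0]*u,.15];print("centre",W,"ang",np.degrees(np.arctan2(s-c[0],z-c[1])))
n=np.array([-u[1],u[0]]);print("into mill",n) 
for t in(0,60,120,180,240,300):print(t,proj(f,W+.05*np.r_[u*np.sin(np.radians(t)),np.cos(np.radians(t))]).round(1))
E
```

```text
[ 0.36493843 -0.93103165] -68.59620633780987 [-0.03254875  0.09055433  0.07179378 -0.12979936] [ 0.11421166  0.0545887  -0.08100416  0.012     ] [6.51907635e-04 2.38753374e-05 3.40584179e-04 3.35198794e-04]
c [-0.01310434 -0.00075023]
centre [ 0.49198454 -0.28840193  0.15      ] ang [ -9.60003118  61.90415052 133.38922809 -83.76453452]
into mill [0.93103165 0.36493843]
0 [189.5 183.8]
60 [193.3 210.6]
120 [196.2 226.5]
180 [195.3 216.2]
240 [191.8 191.7]
300 [188.9 175.2]
```

{"name": "jog_arm", "arguments": {
  "deltas": [
    [[0.4, 0.3, -1.0, 0], [1.3, 1.0, -1.567, 0.5], [2.2, 1.7, -1.567, 1], [3.0, 2.4, -1.567, 1.5], [3.9, 3.0, -1.567, 2], [4.7, 3.7, -1.567, 2.5], [5.6, 4.3, -1.567, 3], [6.34, 4.89, -1.567, 3]]
  ],
  "grip": 0
}}

```text
t: 1.4
eef_pos: [0.4898, 0.2182, 0.321]
ee_rot: [-3.141, -0.0, -0.669]
force: [0.6, 1.2, 0.5]
width: 0.0132
gripper_force: 0.0
```

```bash
cat >> h.py <<'E'
W=np.array([.49198,-.2884,.15]);u=np.array([.36494,-.93103,0]);n=np.array([.93103,.36494,0])
def to(P,yaw=-68.6,base=None):
    s=arm.get_state(); p=s["eef_pos"] if base is None else base; R=Ro.from_euler('xyz',s["ee_rot"]).as_matrix()
    y=np.degrees(s["ee_rot"][2]); return (R.T@(np.asarray(P)-p)/.06).round(3), round((y-yaw)/5,2)
def sz(s,z,o=-.006): return W+s*u+o*n+[0,0,z]
def show():
    s=arm.get_state(); d=s["eef_pos"]-W; print("t",round(s["t"],2),"s,z,n mm",(np.array([d@u,d[2],d@n])*1e3).round(1),"rpy",np.degrees(s["ee_rot"]).round(2),"F",s["force"].round(1),"w",s["width"])
E
python3 -c "
from h import *
show();print(arm.get_state()['eef_pos'],to(sz(-.05,.17)))"
```

```text
t 1.4 s,z,n mm [-472.4  171.   182.8] rpy [-1.7994e+02 -1.0000e-02 -3.8320e+01] F [0.6 1.2 0.5] w 0.013247902894622264
[0.48980081 0.21819217 0.32101568] (array([4.494, 6.268, 0.011]), np.float64(6.06))
```

{"name": "jog_arm", "arguments": {
  "deltas": [
    [[0.5, 0.7, 0, 0.8], [1.1, 1.5, 0, 1.6], [1.7, 2.3, 0, 2.4], [2.3, 3.1, 0, 3.2], [2.9, 3.9, 0, 4.0], [3.4, 4.7, 0, 4.8], [3.9, 5.4, 0, 5.5], [4.2, 6.0, 0, 6.06]]
  ]
}}

```text
t: 2.4
eef_pos: [0.4633, -0.2207, 0.3206]
ee_rot: [-3.141, -0.0, -1.2]
force: [0.9, 0.6, 0.4]
width: 0.0007
gripper_force: 0.0
```

{"name": "jog_arm", "arguments": {
  "deltas": [
    [[0, 0, 0, 0], [0, 0, 0, 0]]
  ]
}}

```text
t: 2.65
eef_pos: [0.4636, -0.2186, 0.3206]
ee_rot: [-3.141, 0.0, -1.198]
force: [-0.7, -0.7, -0.3]
width: 0.0004
gripper_force: 0.0
```

```bash
python3 -c "
from h import *
show();print(to(sz(-.05,.075)))
for a in [-10,0,10,20,30,40,50,60,70,76]:
    t=np.radians(a);r=85 if a>20 else 80
    s,z=r*np.sin(t)-6.5*np.cos(t)-9.5, r*np.cos(t)+6.5*np.sin(t); print(a,round(s),round(z), 'units from -50,75:',round((s+50)/60,2),round(-(z-75)/60,2))"
```

```text
t 2.65 s,z,n mm [-75.3 170.6  -1. ] rpy [-1.7999e+02  1.0000e-02 -6.8630e+01] F [-0.7 -0.7 -0.3] w 0.0004074568814390419
(array([0.422, 0.084, 1.593]), np.float64(-0.01))
-10 -30 78 units from -50,75: 0.34 -0.04
0 -16 80 units from -50,75: 0.57 -0.08
10 -2 80 units from -50,75: 0.8 -0.08
20 12 77 units from -50,75: 1.03 -0.04
30 27 77 units from -50,75: 1.29 -0.03
40 40 69 units from -50,75: 1.5 0.1
50 51 60 units from -50,75: 1.69 0.26
60 61 48 units from -50,75: 1.85 0.45
70 68 35 units from -50,75: 1.97 0.66
76 71 27 units from -50,75: 2.02 0.8
```

{"name": "jog_arm", "arguments": {
  "deltas": [
    [[0.2, 0.06, 0.4, 0], [0.42, 0.12, 0.8, 0], [0.42, 0.12, 1.2, 0], [0.42, 0.12, 1.58, 0], [0.42, 0.12, 1.58, 0], [0.42, 0.12, 1.58, 0]]
  ]
}}

```text
t: 3.4
eef_pos: [0.467, -0.2443, 0.2269]
ee_rot: [-3.141, -0.001, -1.196]
force: [-0.2, 0.0, 0.9]
width: 0.0007
gripper_force: 0.0
```

```bash
python3 -c "
from h import *
show()
f=grab_frame('side');g=grab_frame('top')
a=f['img'][110:290,130:310,::-1];b=g['img'][150:330,160:340,::-1]
cv2.imwrite('pics/p1.png',cv2.resize(np.hstack([a,b]),(800,400),interpolation=2))"
```

```text
t 3.4 s,z,n mm [-50.2  76.9  -7.2] rpy [-1.7995e+02 -5.0000e-02 -6.8520e+01] F [-0.2  0.   0.9] w 0.0006979244208198149
```

View pics/p1.png

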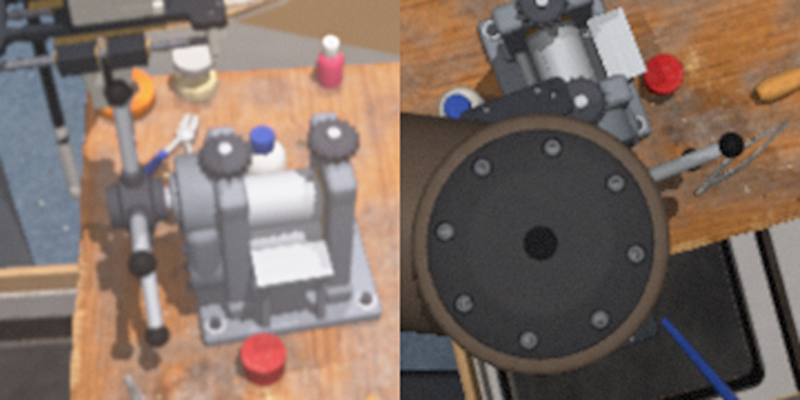

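The fingers sit just beyond the upper ball (side crop, about (120,90)) and the wheel is unmoved. I'll push along the arc now.

{"name": "jog_arm", "arguments": {
  "deltas": [
    [[0.15, 0, 0, 0], [0.3, 0, 0, 0], [0.42, 0, 0, 0], [0.54, 0, 0, 0], [0.66, 0, 0, 0], [0.78, 0, 0, 0], [0.9, 0, 0, 0], [1.02, 0, 0, 0]]
  ]
}}

```text
t: 4.5
eef_pos: [0.4883, -0.302, 0.2254]
ee_rot: [3.141, 0.001, -1.198]
force: [-1.4, 2.1, -0.8]
width: 0.0004
gripper_force: 1.0
```

{"name": "jog_arm", "arguments": {
  "deltas": [
    [[0.13, 0, 0.02, 0], [0.26, 0, 0.05, 0], [0.37, 0, 0.09, 0], [0.47, 0, 0.14, 0], [0.57, 0, 0.22, 0], [0.66, 0, 0.3, 0], [0.66, 0, 0.3, 0]]
  ]
}}

```text
t: 5.38
eef_pos: [0.5032, -0.3392, 0.2074]
ee_rot: [3.141, -0.0, -1.198]
force: [-0.6, -0.1, -0.7]
width: -0.0001
gripper_force: 0.0
```

```bash
python3 -c "
from h import *
show()
f=grab_frame('side')
a=f['img'][110:290,130:310,::-1]
cv2.imwrite('pics/p2.png',cv2.resize(a,(600,600),interpolation=2))"
```

```text
t 5.38 s,z,n mm [51.4 57.4 -8.1] rpy [ 1.7999e+02 -2.0000e-02 -6.8620e+01] F [-0.6 -0.1 -0.7] w -6.462411748090803e-05
```

View pics/p2.png

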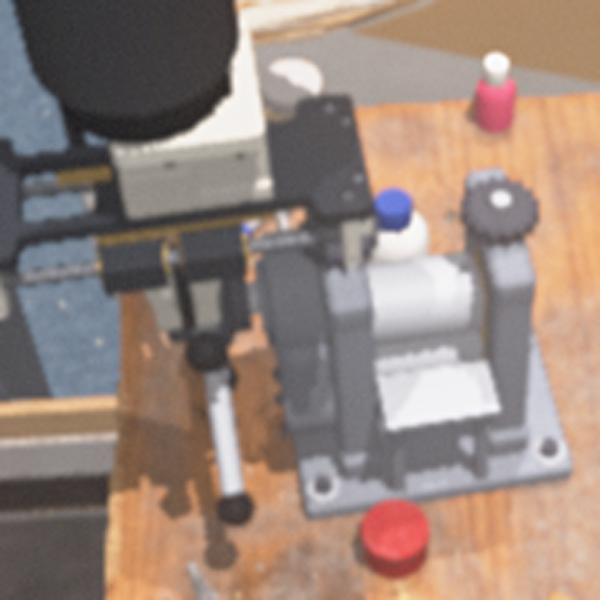

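The wheel is following: the pushed ball is at side px (192,216) and the next at (201,262). I'll continue downwards.

{"name": "jog_arm", "arguments": {
  "deltas": [
    [[0.06, 0, 0.07, 0], [0.12, 0, 0.15, 0], [0.18, 0, 0.24, 0], [0.24, 0, 0.33, 0], [0.29, 0, 0.42, 0], [0.33, 0, 0.5, 0], [0.33, 0, 0.5, 0]]
  ]
}}

```text
t: 6.3
eef_pos: [0.5099, -0.3571, 0.177]
ee_rot: [3.141, 0.001, -1.198]
force: [0.2, 0.7, 0.2]
width: 0.0004
gripper_force: 0.0
```

```bash
cat >> h.py <<'E'
def pred(f,phi): # pixel of spoke balls for lead-spoke angle phi
    return [(int(a)%360,proj(f,W+.117*(u*np.sin(np.radians(a))+[0,0,np.cos(np.radians(a))])).round(1).tolist()) for a in phi+72*np.arange(5)]
E
python3 -c "
from h import *
show()
f=grab_frame('side')
a=f['img'][110:290,130:310]
m=(a.max(2)<60).astype(np.uint8);k,_,s,c=cv2.connectedComponentsWithStats(m)
print([(c[i].round(1)+(130,110),s[i][2:]) for i in range(1,k) if 15<s[i][4]])
for p in (66,72,78):print(p,pred(f,p))"
```

```text
t 6.3 s,z,n mm [70.5 27.  -8.4] rpy [ 1.7995e+02  4.0000e-02 -6.8610e+01] F [0.2 0.7 0.2] w 0.00043845297865551024
[(array([156. , 141.4]), array([  69,   75, 1732], dtype=int32)), (array([166.8, 192.6]), array([12, 15, 68], dtype=int32)), (array([187.9, 217.7]), array([ 4, 12, 20], dtype=int32))]
66 [(66, [195.5, 232.0]), (138, [201.4, 259.3]), (210, [195.2, 208.8]), (282, [185.6, 149.2]), (354, [184.3, 153.8])]
72 [(72, [196.5, 237.9]), (144, [201.3, 257.3]), (216, [194.3, 203.2]), (288, [185.0, 146.1]), (0, [184.9, 158.6])]
78 [(78, [197.4, 243.2]), (150, [201.1, 254.7]), (222, [193.5, 197.5]), (294, [184.5, 143.6]), (6, [185.6, 164.1])]
```

{"name": "jog_arm", "arguments": {
  "deltas": [
    [[0, 0, -0.6, 0], [0, 0, -1.3, 0], [0, 0, -2.0, 0], [0, 0, -2.4, 0], [-0.5, 0, -2.4, 0], [-1.0, 0, -2.4, 0], [-1.5, 0, -2.4, 0], [-1.92, 0, -2.4, 0]]
  ]
}}

```text
t: 7.35
eef_pos: [0.4675, -0.249, 0.322]
ee_rot: [-3.141, -0.0, -1.197]
force: [0.1, 0.5, 0.0]
width: 0.0005
gripper_force: 0.0
```

{"name": "jog_arm", "arguments": {
  "deltas": [
    [[0, 0, 0, 0], [0, 0, 0, 0]]
  ]
}}

```text
t: 7.6
eef_pos: [0.4683, -0.25, 0.3221]
ee_rot: [-3.141, -0.0, -1.197]
force: [0.4, 0.3, -0.2]
width: 0.0006
gripper_force: 0.0
```

```bash
python3 -c "
from h import *
show()
f=grab_frame('side')
a=f['img'][110:290,130:310,::-1]
cv2.imwrite('pics/p3.png',cv2.resize(a,(600,600),interpolation=2))
for p in (66,72,78):print(p,pred(f,p))
"
```

```text
t 7.6 s,z,n mm [-44.4 172.1  -8.1] rpy [-1.7998e+02 -3.0000e-02 -6.8590e+01] F [ 0.4  0.3 -0.2] w 0.00055557250392423
66 [(66, [195.5, 232.0]), (138, [201.4, 259.3]), (210, [195.2, 208.8]), (282, [185.6, 149.2]), (354, [184.3, 153.8])]
72 [(72, [196.5, 237.9]), (144, [201.3, 257.3]), (216, [194.3, 203.2]), (288, [185.0, 146.1]), (0, [184.9, 158.6])]
78 [(78, [197.4, 243.2]), (150, [201.1, 254.7]), (222, [193.5, 197.5]), (294, [184.5, 143.6]), (6, [185.6, 164.1])]
```

View pics/p3.png

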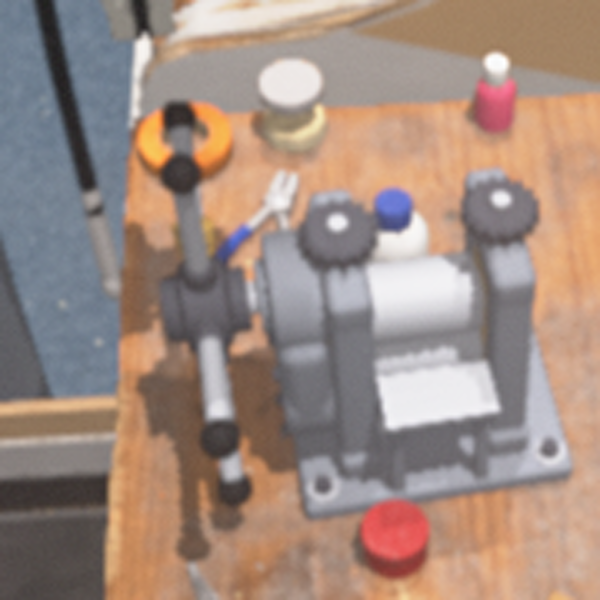

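Balls at side px (183.7,161.6), (196,241.4), (200.2,256.1) and (183.4,144.5) put the lead spoke at about 75.5° and the new top spoke at about 3.5°. The contact model agrees, predicting 75.8°. The brass oiler is visible at upper left. Next I'll push this spoke to about 35.5° and check.

{"name": "jog_arm", "arguments": {
  "deltas": [
    [[0, 0, 0.4, 0], [0, 0, 0.8, 0], [0, 0, 1.2, 0], [0, 0, 1.62, 0], [0, 0, 1.62, 0], [0.2, 0, 1.62, 0], [0.35, 0, 1.62, 0], [0.5, 0, 1.62, 0]]
  ]
}}

```text
t: 8.65
eef_pos: [0.4797, -0.2786, 0.2252]
ee_rot: [-3.141, -0.001, -1.198]
force: [-0.3, 2.0, 1.2]
width: 0.0004
gripper_force: 0.8
```

{"name": "jog_arm", "arguments": {
  "deltas": [
    [[0.12, 0, 0, 0], [0.24, 0, 0, 0], [0.36, 0, 0, 0], [0.48, 0, 0, 0], [0.6, 0, 0, 0], [0.7, 0, 0, 0], [0.78, 0, 0, 0], [0.84, 0, 0, 0]]
  ]
}}

```text
t: 9.65
eef_pos: [0.4976, -0.325, 0.2246]
ee_rot: [-3.142, -0.0, -1.197]
force: [-1.2, 2.3, 1.3]
width: 0.0003
gripper_force: 0.9
```

{"name": "jog_arm", "arguments": {
  "deltas": [
    [[0, 0, 0, 0], [0, 0, 0, 0]]
  ]
}}

```text
t: 9.9
eef_pos: [0.4977, -0.325, 0.2249]
ee_rot: [-3.141, -0.001, -1.197]
force: [-0.4, -0.0, -0.2]
width: 0.0003
gripper_force: 0.0
```

```bash
python3 -c "
from h import *
show()"
```

```text
t 9.9 s,z,n mm [36.1 74.9 -8. ] rpy [-1.7998e+02 -5.0000e-02 -6.8610e+01] F [-0.4 -0.  -0.2] w 0.0002857093384542527
```

{"name": "jog_arm", "arguments": {
  "deltas": [
    [[-0.1, 0, 0, 0], [-0.15, 0, -0.5, 0], [-0.2, 0, -1.2, 0], [-0.3, 0, -1.8, 0], [-1.2, 0, -1.8, 0], [-2.1, 0, -1.8, 0], [-3.0, 0, -1.8, 0], [-3.8, 0, -1.8, 0]]
  ]
}}

```text
t: 10.9
eef_pos: [0.4133, -0.1109, 0.3328]
ee_rot: [-3.14, -0.0, -1.197]
force: [0.4, 1.8, 0.4]
width: 0.0005
gripper_force: 0.0
```

{"name": "jog_arm", "arguments": {
  "deltas": [
    [[-0.8, 0, 0, 0], [-1.5, 0, 0, 0], [-1.5, 0, 0, 0], [-1.5, 0, 0, 0]]
  ]
}}

```text
t: 11.4
eef_pos: [0.3815, -0.0285, 0.3329]
ee_rot: [-3.141, -0.0, -1.196]
force: [0.7, 0.1, -0.6]
width: 0.0007
gripper_force: 0.0
```

```bash
python3 -c "
from h import *
show()
f=grab_frame('side');g=grab_frame('top')
a=f['img'][130:280,150:250,::-1];b=g['img'][190:290,190:320,::-1]
a=cv2.resize(a,(400,600),interpolation=2);b=cv2.resize(b,(400,308),interpolation=2)
cv2.imwrite('pics/p4.png',np.hstack([a,cv2.copyMakeBorder(b,0,292,0,0,0)]))
for p in (33,36,39):print(p,pred(f,p),'top',pred(g,p))
"
```

```text
t 11.4 s,z,n mm [-282.3  182.9   -8. ] rpy [-1.7994e+02 -1.0000e-02 -6.8530e+01] F [ 0.7  0.1 -0.6] w 0.000731534527611905
33 [(33, [189.7, 193.9]), (105, [200.5, 259.1]), (177, [199.1, 237.6]), (249, [189.7, 172.9]), (321, [183.1, 139.6])] top [(33, [291.3, 222.2]), (105, [306.7, 216.0]), (177, [256.2, 235.3]), (249, [204.4, 255.4]), (321, [217.8, 250.5])]
36 [(36, [190.2, 197.5]), (108, [200.7, 260.0]), (180, [198.8, 235.2]), (252, [189.3, 170.4]), (324, [183.1, 140.0])] top [(36, [293.8, 221.3]), (108, [305.5, 216.5]), (180, [253.6, 236.3]), (252, [203.2, 255.9]), (324, [220.3, 249.6])]
39 [(39, [190.7, 201.1]), (111, [200.9, 260.7]), (183, [198.5, 232.8]), (255, [188.9, 167.9]), (327, [183.1, 140.6])] top [(39, [296.1, 220.4]), (111, [304.2, 217.0]), (183, [251.0, 237.3]), (255, [202.2, 256.3]), (327, [223.0, 248.6])]
```

View pics/p4.png

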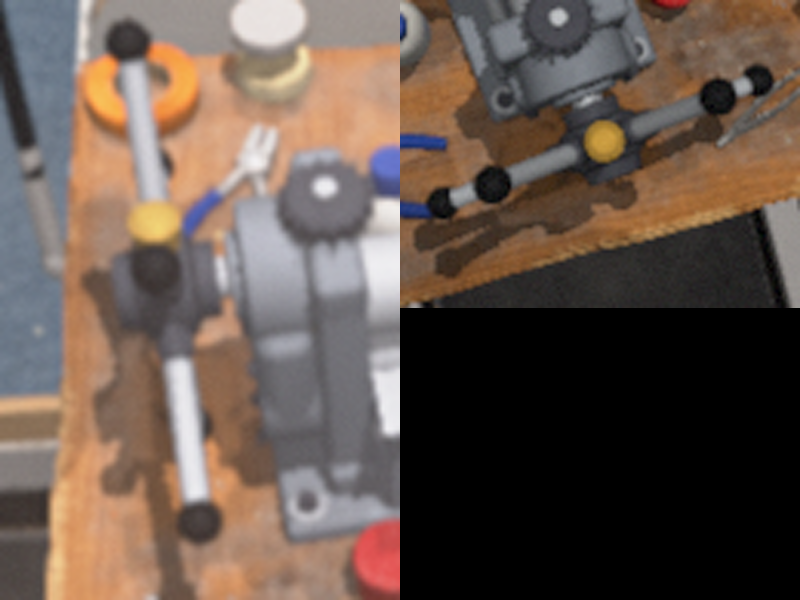

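The oiler stands almost straight up: the upper balls in the top view are at about (293.3,221.2) and (219.9,250.1). I'll refine this with centroids.

```bash
python3 - <<'E'
from h import *
f=grab_frame('side');g=grab_frame('top')
def cen(im,p,r=5,th=60):
    p=np.array(p)
    for _ in range(4):
        q=p.round().astype(int); c=im['img'][q[1]-r-1:q[1]+r+2,q[0]-r-1:q[0]+r+2].max(2).astype(float)
        w=np.clip(th-c,0,25); y,x=np.mgrid[:c.shape[0],:c.shape[1]]
        p=np.array([(w*x).sum(),(w*y).sum()])/w.sum()+q-r-1
    return p
UR=cen(g,(293.3,221.2)),cen(f,(189,196.8)); UL=cen(g,(219.9,250.1)),cen(f,(181.8,140.5))
R=cen(g,(306.3,216)),cen(f,(199.8,260.3)); L=cen(g,(204,256))
for nme,x in(("UR",UR),("UL",UL),("R",R)):
    X,e=tri(g,x[0],f,x[1]); d=X-W; print(nme,x[0].round(1),x[1].round(1),(np.array([d@u,d[2]])*1e3).round(1),round(e*1e3,1),"ang",np.degrees(np.arctan2(d@u,d[2])).round(1))
# all-ball fit over rays onto the known circle: centre s and phase
from scipy.optimize import least_squares
obs=[(g,UR[0],36),(f,UR[1],36),(g,UL[0],-36),(f,UL[1],-36),(g,R[0],108),(f,R[1],108),(g,L,-108)]
def res(q):
    out=[]
    for im,p,a in obs:
        t=np.radians(a+q[0]); out+=list(proj(im,W+[q[1],q[2],q[3]]+.117*(u*np.sin(t)+[0,0,np.cos(t)]))-p)
    return np.array(out)
s=least_squares(res,[0,0,0,0]);print(s.x.round(4),res(s.x).round(1))
# oiler cup tip, brass mask in both views
for im in(f,g):
    h=cv2.cvtColor(im['img'],cv2.COLOR_RGB2HSV); m=cv2.inRange(h,(18,120,120),(28,255,255)); k,_,st,ce=cv2.connectedComponentsWithStats(m)
    o=proj(im,W+[0,0,.05]); i=min((i for i in range(1,k) if st[i][4]>20),key=lambda i:np.hypot(*(ce[i]-o)));print(ce[i].round(1),st[i],"expect top",o.round(1))
E
```

```text
UR [292.9 221.2] [184. 198.] [67.6 94.6] 10.9 ang 35.6
UL [219.8 249.6] [181.  141.7] [-69.7  90.4] 4.7 ang -37.7
 ** On entry to DLASCL parameter number  4 had an illegal value
 ** On entry to DLASCL parameter number  4 had an illegal value
 ** On entry to DLASCL parameter number  4 had an illegal value
 ** On entry to DLASCL parameter number  4 had an illegal value
 ** On entry to DLASCL parameter number  5 had an illegal value
 ** On entry to DLASCL parameter number  4 had an illegal value<stdin>:8: RuntimeWarning: invalid value encountered in divide
<stdin>:6: RuntimeWarning: invalid value encountered in cast
<stdin>:6: RuntimeWarning: overflow encountered in scalar subtract
Traceback (most recent call last):
  File "h.py", line 13, in tri
    A,a=ray(f,p);B,b=ray(g,q); s=np.linalg.lstsq(np.c_[a,-b],B-A,rcond=None)[0]
                                 ~~~~~~~~~~~~~~~^^^^^^^^^^^^^^^^^^^^^^^^^^^^
numpy.linalg.LinAlgError: SVD did not converge in Linear Least Squares
```

```bash
python3 - <<'E'
from h import *
from scipy.optimize import least_squares
f=grab_frame('side');g=grab_frame('top')
m=(g['img'].max(2)<60).astype(np.uint8); k,_,st,ce=cv2.connectedComponentsWithStats(m)
T=[]
for p in((293,221),(219.8,249.8),(306,215.8),(203.7,255.8)):
    i=min(range(1,k),key=lambda i:np.hypot(*(ce[i]-p)));T.append(ce[i]);print(ce[i].round(1),st[i][2:])
S=[(188.6,196.4),(181.4,140.1),(199.4,259.9)]
def P(t):t=np.radians(t);return W+.117*(u*np.sin(t)+[0,0,np.cos(t)])
def fit(im,pts,an):
    r=lambda q:np.concatenate([proj(im,P(a+q[0]))+q[1:]-p for p,a in zip(pts,an)])
    s=least_squares(r,[0,0,0]);print(s.x.round(2),s.fun.round(1))
fit(g,T,(36,-36,108,-108));fit(f,S,(36,-36,108))
for im in(f,g):
    h=cv2.cvtColor(im['img'],cv2.COLOR_RGB2HSV); m=cv2.inRange(h,(18,120,120),(28,255,255)); k,_,st,ce=cv2.connectedComponentsWithStats(m)
    o=proj(im,W+[0,0,.05]); i=min((i for i in range(1,k) if st[i][4]>20),key=lambda i:np.hypot(*(ce[i]-o)));print(ce[i].round(1),st[i],"top",o.round(1),"per deg",(proj(im,W+[0,0,.05]+.05*np.radians(1)*u)-o).round(2))
E
```

```text
[292.7 221.5] [ 12  15 117]
[219.8 249.5] [ 12  12 110]
[306.5 215.4] [ 9 10 63]
[202.8 256. ] [ 9 11 70]
[-0.92 -0.05 -0.27] [ 0.3 -0.2 -0.3  0.1 -0.7  0.7  0.7 -0.6]
[-1.06 -1.44  0.2 ] [-0.   0.   0.3 -0.  -0.2  0. ]
[188.3 185.6] [183 181  12  10 103] top [189.5 183.8] per deg [0.04 0.36]
[256.  235.2] [250 229  13  13 130] top [256.3 235.6] per deg [ 0.44 -0.17]
```

```bash
python3 -c "
from h import *
print(arm.job_done())"
```

```text
the job is handed in; nothing more can be done
None
```

The oiler now points up to within about 1° by my camera measurements (0.5 to 1° short). I pushed only the spokes, with closed fingertips. The hand was well clear of the wheel before I handed in at about 12 s, and I never touched the bottle, pot or tweezers; no verdict came back.

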